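# Bring up the tattoo machine's power supply and start it from the pad

### The job

Get the tattoo machine running using only presses of the fingertips: on the grey console push the red rocker fully over at its raised, white-striped end, then press the blue key all the way down so that it stays down, and then press the silver top of the round start pad fully down and let it come up again. Keep to that order, do not press the white or green key, do not lift, tip or push the start pad about, and leave the inks, caps, cup, jar and machine pen where they are.

Things in the scene. Friction and masses are not known exactly. Their poses are not given: they have to be found in the camera images.
- console: fixed grey box with black top, 170 (x) x 270 (y) x 60 mm high; origin at the centre of its underside, z up, x from its front edge to its flush display. Rocker and three keys stand in a row at x = -35, y = -87, -29, 29, 87 mm, in any order, each on a bezel 64 x 50 x 4 mm. Fixed knob, 12 mm high, at x = 48, y = -100 mm
- rocker_on_end (a point): end to push of the red rocker (52 mm along console x, 28 mm wide), with a white stripe: point on its top face, 20 mm from the pivot towards console +x; the face ends at 26 mm. The pivot lies along console y, 12 mm above the console top and 8 mm under the face. Fully over, this point is 16 mm above the console top. Axes turn with the rocker
- rocker (a joint): tilt of the red rocker in rad: about -0.2 to -0.15 = off (striped end up), +0.2 = fully on (striped end down, against its stop). It moves at about 0.04 N m (about 2 N at the point) with no spring and stays where it is left
- blue_key_top (a point): blue square push key on the console, 32 x 32 mm; this point is the centre of its top face (17 mm above the console's top while up). The key to press. The point's x, y and z axes are those of the console; nearest neighbours on the row are 58 mm away, centre to centre
- blue_key (a joint): travel of the blue key in m: 0 = up, 0.007 = fully down. It gives at about 3 N with no spring, bottoms out at 7 mm and stays where it is left
- white_key_top (a point): white square push key on the console, 32 x 32 mm; this point is the centre of its top face (17 mm above the console's top while up). Not to be pressed. The point's x, y and z axes are those of the console; nearest neighbours on the row are 58 mm away, centre to centre
- white_key (a joint): travel of the white key in m: 0 = up, 0.007 = fully down. It gives at about 3 N with no spring, bottoms out at 7 mm and stays where it is left
- green_key_top (a point): green square push key on the console, 32 x 32 mm; this point is the centre of its top face (17 mm above the console's top while up). Not to be pressed. The point's x, y and z axes are those of the console; nearest neighbours on the row are 58 mm away, centre to centre
- green_key (a joint): travel of the green key in m: 0 = up, 0.007 = fully down. It gives at about 3 N with no spring, bottoms out at 7 mm and stays where it is left
- start_pad: wireless start pad, a loose round black rubber puck of about 0.55 kg standing on the table beside the console, 96 mm across and 20 mm high, with a round silver push top; origin at the centre of its underside, z up
- start_top (a point): centre of the silver top of the start pad, 64 mm across, 30 mm above the table while up
- start (a joint): travel of the silver top in m: 0 = up, 0.006 = fully down; a spring (2 N at first, 4 N fully down) returns it
- red_ink: loose red ink bottle near the start pad, 31 mm across, 88 mm tall with nozzle; origin under its centre
- orange_ink: loose orange ink bottle behind the console, 31 mm across, 88 mm tall; origin under its centre
- ink_cap: loose yellow ink cap standing on the far part of the console's top, 18 mm across, 15 mm tall; origin under its centre
- cap_tray: loose steel tray with eight yellow ink caps beside the console, 70 x 110 x 21 mm; origin under its centre
- cup: loose black cup behind the console, 72 mm across, 95 mm tall; origin under its centre
- jelly_jar: loose white jar behind the console, 54 mm across, 45 mm tall; origin under its centre
- machine_pen: loose black and silver tattoo machine pen lying in front of the console, 135 mm long (along its y), 28 mm thick; origin on the table under its middle
There are look-alikes about, which are no part of the job. What is shaped like the start_pad but orange or purple is not meant.

How it is judged:
On the way, in this order (a step that is already met when the one before it is completed fails the run):
1. the red rocker is pushed fully over at its striped end (value of joint rocker above 0.14 rad), for 0.1 s.
2. then the blue key is pressed down (value of joint blue_key above 0.0052 m and value of joint rocker above 0.14 rad), for 0.1 s.
3. then the start pad's top is pressed down (all of step 2 and value of joint start above 0.004 m), for 0.05 s.
At the end, for the whole second after the job is handed in: rocker on (over 0.14 rad), blue key down (over 5.2 mm), white and green keys up (under 2.5 mm), start top up again (under 1.5 mm), start pad flat, at rest and within 30 mm of its start, every bystander within 20 mm of its start (all of step 2 and value of joint each of white_key, green_key below 0.0025 m and value of joint start below 0.0015 m and distance of start_pad from where it was at the start of the episode below 0.03 m and angle between start_pad's own z axis and vertical below 0.05 rad and linear speed of start_pad below 0.01 m/s and distance of each of orange_ink, red_ink, ink_cap, cap_tray, cup, jelly_jar, machine_pen from where it was at the start of the episode below 0.02 m); the robot touches nothing.
It fails at once if the blue key pressed while the rocker is not yet over (value of joint blue_key above 0.003 m and value of joint rocker below 0.12 rad).
It fails at once if the start pad pressed before the rocker is over and the blue key is down (value of joint start above 0.003 m and (value of joint rocker below 0.12 rad or value of joint blue_key below 0.0045 m)).
It fails at once if the white or the green key pressed (more than 2.5 mm) (value of joint any of white_key, green_key above 0.0025 m).
It fails at once if the start pad lifted (10 mm), tipped (0.2 rad) or pushed about (30 mm) (height (world z) of start_pad above 0.01 m or angle between start_pad's own z axis and vertical above 0.2 rad or distance of start_pad from where it was at the start of the episode above 0.03 m).
It fails at once if an ink bottle, cap, tray, cup, jar or the machine pen moved (more than 20 mm) or tipped over (distance of any of orange_ink, red_ink, ink_cap, cap_tray, cup, jelly_jar, machine_pen from where it was at the start of the episode above 0.02 m or angle between any of orange_ink, red_ink, ink_cap, cap_tray, cup, jelly_jar, machine_pen's own z axis and vertical above 0.5 rad).
It also fails if it takes over 64 s, if anything falls off the work surface, if the arm or the gripper's body presses on something with over 40 N, if the wrist force passes 120 N, or if a joint passes its speed limit or range.

### The arm

A 6-joint arm with a two-finger parallel gripper is mounted at the origin on the work surface. World frame = base frame: x ahead of the robot, y to its left, z up, the work surface at z = 0. Lengths are in m, angles in rad, forces in N, time in s.
With the tool pointing down it reaches from about 0.3 to 0.775 m from the base axis. Payload 14.6 kg.
Tool frame: the origin (TCP) lies at the very end of the fingers, on their centre line; the grasp point (between the pads) lies 19 mm behind it; z points along the fingers, y is the line along which they close (so a half turn about z gives the same grasp; the last joint's range is limited). The gripper opens to 94 mm and grips with 3 to 60 N. Pads are 16 mm wide; open, the fingers measure 119 mm over their backs; the gripper's body (75 mm by 177 mm) begins 78 mm behind the grasp point.
Start: joints at [-1.175, 0.3, 1.521, -0, 1.321, -0.067], TCP at [0.246, -0.492, 0.205] pointing down, gripper open.
Joint ranges: [-3.03, 3.03], [-0.79, 2.21], [0.23, 2.52], [-1.04, 4.18], [0, 3.07], [-2.55, 2.55]. Speed limits (rad/s): [2.22, 2.22, 2.57, 3.14, 3.14, 3.14].

### API

Orientations are given as [roll, pitch, yaw] about the fixed x, y, z axes, in that order (R = Rz(yaw) Ry(pitch) Rx(roll)).
In Python, from station import ctrl gives the robot as it stands.
- The arm moves only by the tool carry_out, never from a script. Its argument "motion" is text: rows parted by semicolons, each of 7 numbers parted by spaces: the shift along the world's x, y, z in m, then the turn, a rotation vector about the world's x, y, z in degrees, then the closure in counts, from 0 (fully open) to 255 (shut). In form: dx dy dz wx wy wz hand; .... A call has 1 to 20 rows; each row shifts and turns the commanded pose from where the row before left it; what a row does not reach is not made up. A row lasts 1/12 s, in which the tool goes at most 41.7 mm and 7.16 degrees, less where a joint would pass 70% of its speed; a pose out of reach is approached as far as the arm can. A call is refused whole if a number of a shift passes 0.0417 or a number of a turn 7.16, either way. A call with a gripper value outside its range is refused whole. The fingers move at their own pace and stop on an object; "grip_force" is the grip in N (left out, the last holds). Time passes only in rows, so rows that do not move let the fingers close. It gives the time, the measured TCP pose, the force, the opening and the grip force at its end, in the units of the state.
- ctrl.get_obs(): the state, without advancing time (a new reading comes with each control period).
- ctrl.camera(name): name is "side" or "top"; returns a dict with "pixels" (400x640x3 uint8, red, green, blue), "range_z" (400x640 float32, m along the optical axis (not along the pixel's ray), 0 where there is no reading), "K" (3x3 intrinsics, pixels), "position" and "attitude" of the camera in the world. Camera axes: x right, y up, looking along -z (the intrinsics and any distortion apply to the point x, -y, -z); pixel columns grow to the right and rows downward; lengths in m; the calibration is good to about 2 mm. A picture is of the moment at which its call begins.
- ctrl.hand_in(): hands the job in; it is judged then, once.
The state is a dict: "time_s": time; "qpos": joint angles; "joint_vel": joint speeds; "tau": joint torques, N m; "ee_pos": TCP position; "eef_rot": TCP orientation; "force": force on the tool from outside, world axes, zero at the start; "moment": the same for the moment, N m; "grip_width": finger opening in m; "grip_force": force on a finger pad.
Only numpy, scipy, OpenCV 4.12 (cv2) and the standard library are available. Lean on these libraries where they do the work, as an engineer would, in place of code of your own. Each camera call takes 0.05 s, during which the arm holds its last target. There are 200 camera calls.

## Working session

There is one attempt and no reset: what is moved stays moved. The work goes in short steps, Python scripts to look and compute and a tool call to move; the robot and the scene stay as the last step left them, time stands still between calls to the robot, and variables do not carry over. Pictures are saved under pics/ and viewed, at most 10 in all, crops included, and the job is handed in when it is done.

Besides the shell and the picture viewer there is one more tool, called after "Request:" in YAML: its name, and indented under it one key for each argument. carry_out: Moves the arm, as the interface text tells. Its arguments: {"type":"object","properties":{"motion":{"type":"string"},"grip_force":{"type":"number"}},"required":["motion"]}

```bash
mkdir -p pics
cat > h.py <<'E'
import numpy as np, cv2
from station import ctrl
def snap(n,f):
    c=ctrl.camera(n); cv2.imwrite(f'pics/{f}.png',c['pixels'][:,:,::-1]); np.savez(f'{f}.npz',**{k:np.array(v) for k,v in c.items()}); return c
def Rm(a):
    a=np.array(a,float)
    if a.shape==(3,3): return a
    from scipy.spatial.transform import Rotation as R
    return R.from_euler('xyz',a).as_matrix() if a.size==3 else R.from_quat(a).as_matrix()
def cloud(c):
    z=c['range_z'].astype(float);K=c['K'];v,u=np.mgrid[:z.shape[0],:z.shape[1]]
    p=np.stack([(u-K[0,2])/K[0,0]*z,-(v-K[1,2])/K[1,1]*z,-z],-1)
    return p@Rm(c['attitude']).T+np.array(c['position'])
E
python3 - <<'E'
from h import *
for n in('top','side'):
    c=snap(n,n+'0'); print(n,c.keys(),c['K'].tolist(),c['position'],c['attitude'])
print(ctrl.get_obs())
E
```

```text
top dict_keys(['pixels', 'range_z', 'K', 'position', 'attitude']) [[368.73886972714945, 0.0, 315.7420552709014], [0.0, 368.73886972714945, 198.0030679593719], [0.0, 0.0, 1.0]] [ 0.34249216 -0.02819755  1.06448184] [ 0.21333045  0.00594796 -1.6457756 ]
side dict_keys(['pixels', 'range_z', 'K', 'position', 'attitude']) [[390.01083647056055, 0.0, 319.5329003051348], [0.0, 390.01083647056055, 190.92201920706708], [0.0, 0.0, 1.0]] [0.4080968  0.74595879 0.61855257] [ 0.97340975 -0.00568234 -2.90898028]
{'time_s': 0.1, 'qpos': array([-1.17459336e+00,  3.00418231e-01,  1.52150879e+00,  3.45615557e-05,
        1.32073675e+00, -6.65981085e-02]), 'joint_vel': array([ 0.00034753, -0.0024404 ,  0.00019087,  0.00126295, -0.00068925,
        0.00182493]), 'tau': array([ 2.16499975e-03, -5.32634532e+01, -3.53283226e+01,  7.09803100e-02,
        2.34612718e-02, -6.41365727e-05]), 'ee_pos': array([ 0.24546408, -0.49191675,  0.20494592]), 'eef_rot': array([-3.14052613e+00, -1.04685261e-04,  4.62792454e-01]), 'force': array([ 0.32797181, -0.18596094, -0.41963317]), 'moment': array([-0.00845621,  0.01107988,  0.0363828 ]), 'grip_force': 0.0, 'grip_width': 0.09357489791657539}
```

View pics/top0.png

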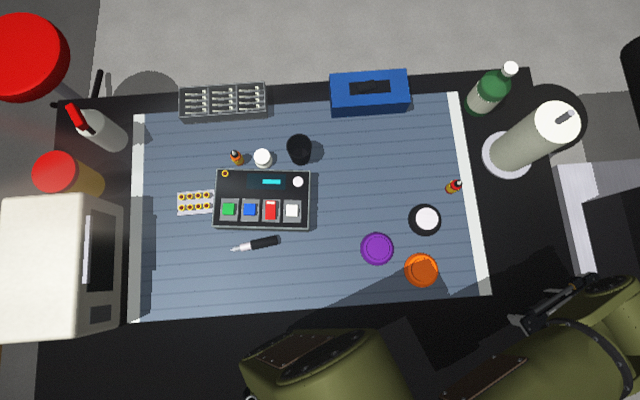

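View pics/side0.png

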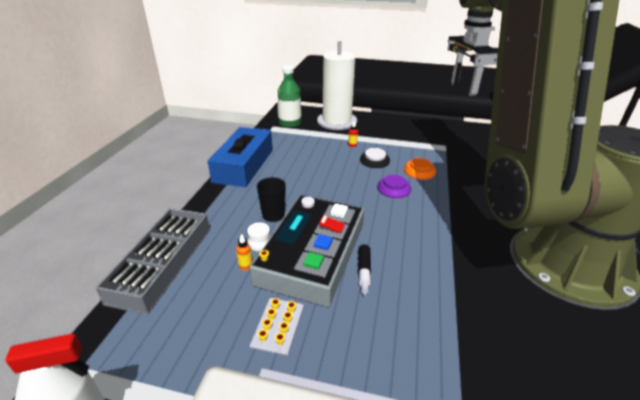

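Top view: the console is at about (263,200), with green (229,209), blue (250,209), red rocker (270,210) and white (292,210). There are three pucks: black with a silver top (426,219), purple (377,248) and orange (421,270). The black one is the start pad, since its body is black and the other two colours are excluded. I'll measure and check this in one crop.

```bash
cat > m.py <<'E'
from h import *
c=dict(np.load('top0.npz')); P=cloud(c); im=c['pixels'].astype(int); hsv=cv2.cvtColor(c['pixels'],cv2.COLOR_RGB2HSV).astype(int)
V,U=np.mgrid[:400,:640]
def blob(n,m,u0,u1,v0,v1):
    m=m&(U>=u0)&(U<u1)&(V>=v0)&(V<v1); q=P[m]; print(n,m.sum(),'px',U[m].mean().round(1),V[m].mean().round(1),'xyz med',np.median(q,0).round(4),'mid',((q.min(0)+q.max(0))/2).round(4),'ext',np.ptp(q,axis=0).round(3)); return m
H,S,W=hsv[...,0],hsv[...,1],hsv[...,2]
blob('green',(S>120)&(W>80)&(H>45)&(H<75),220,240,198,222)
blob('blue',(S>120)&(W>80)&(H>95)&(H<125),241,261,198,222)
r=blob('red',(S>120)&(W>80)&((H<12)|(H>170)),260,282,195,226)
blob('white',(S<40)&(W>150),282,303,198,222)
blob('knob',(S<40)&(W>150),290,306,174,190)
blob('silver',(S<50)&(W>150),410,442,203,236)
blob('padbody',(P[...,2]>0.010)&(P[...,2]<.06),404,446,200,240)
blob('redink',(P[...,2]>.02),443,465,175,197)
blob('pen',(P[...,2]>.012),225,285,234,255)
m=(abs(P[...,2]-.06)<.012)&(U>205)&(U<320)&(V>160)&(V<235)
q=P[m]; print('console',cv2.minAreaRect(q[:,:2].astype(np.float32)),np.median(q[:,2]))
print('table z',np.median(P[280:300,200:330,2]))
crop=c['pixels'][160:285,205:460,::-1]; cv2.imwrite('pics/crop.png',cv2.resize(crop,None,fx=3.1,fy=3.1,interpolation=cv2.INTER_CUBIC))
E
python3 m.py
```

```text
green 140 px 228.2 208.5 xyz med [0.5456 0.2024 0.0768] mid [0.546  0.2031 0.0726] ext [0.035 0.033 0.018]
blue 141 px 249.3 209.1 xyz med [0.539  0.1448 0.0769] mid [0.5408 0.1455 0.072 ] ext [0.038 0.033 0.019]
red 178 px 270.1 211.0 xyz med [0.5287 0.0878 0.0793] mid [0.4533 0.0374 0.5635] ext [0.222 0.131 1.002]
white 304 px 291.5 211.2 xyz med [0.5246 0.0307 0.0676] mid [0.4496 0.0138 0.5625] ext [0.214 0.084 1.004]
knob 88 px 297.5 181.2 xyz med [0.6089 0.0087 0.0716] mid [0.611  0.0088 0.0678] ext [0.033 0.026 0.019]
silver 397 px 426.5 218.3 xyz med [ 0.4833 -0.3467  0.0304] mid [ 0.4293 -0.2052  0.5412] ext [0.174 0.354 1.046]
padbody 804 px 424.6 219.8 xyz med [ 0.4803 -0.3419  0.0243] mid [ 0.4823 -0.3468  0.0228] ext [0.093 0.091 0.025]
redink 150 px 453.8 185.9 xyz med [ 0.5648 -0.4276  0.0575] mid [ 0.4626 -0.2367  0.5426] ext [0.24  0.417 1.044]
pen 390 px 256.4 244.2 xyz med [0.4468 0.135  0.0247] mid [0.4057 0.0927 0.5383] ext [0.126 0.242 1.052]
console ((0.5856254696846008, 0.11205494403839111), (0.2700949013233185, 0.20080049335956573), 84.18761444091797) 0.061285576981355616
table z 0.0010362216921535605
```

View pics/crop.png

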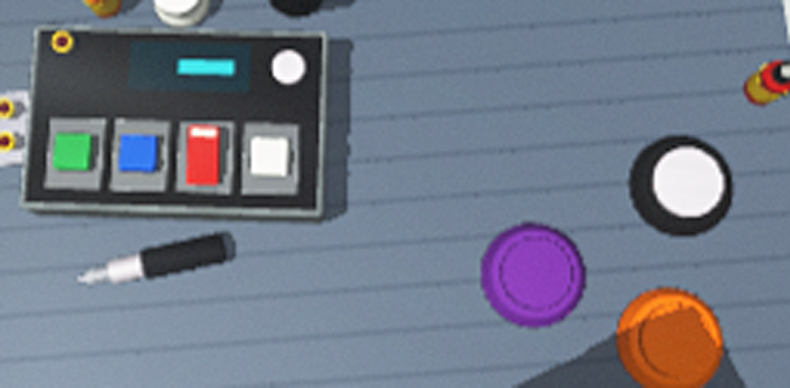

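The crop confirms it: the pad with black rubber and a silver top, crop pixel (683,185), is the start pad. The white stripe is on the far (+x) end of the rocker, crop pixel (203,132). Next I shut the fingers and move over the rocker, turning to the console yaw of about -0.105.

Request:
carry_out:
  motion: "0.017 0.032 0 0 0 -1.8 255;0.017 0.032 0 0 0 -1.8 255;0.017 0.032 0 0 0 -1.8 255;0.017 0.032 0 0 0 -1.8 255;0.017 0.032 0 0 0 -1.8 255;0.017 0.032 0 0 0 -1.8 255;0.017 0.032 0 0 0 -1.8 255;0.017 0.032 0 0 0 -1.8 255;0.017 0.032 0 0 0 -1.8 255;0.017 0.032 0 0 0 -1.8 255;0.017 0.032 0 0 0 -1.8 255;0.017 0.032 0 0 0 -1.8 255;0.017 0.032 0 0 0 -1.8 255;0.017 0.032 0 0 0 -1.8 255;0.017 0.032 0 0 0 -1.8 255;0.017 0.032 0 0 0 -1.8 255;0.017 0.032 0 0 0 -1.8 255;0.017 0.032 0 0 0 -1.8 255;0 0 0 0 0 0 255"
  grip_force: 10

```text
time_s: 1.68
ee_pos: [0.5528, 0.0884, 0.2046]
eef_rot: [-3.141, 0.001, -0.101]
force: [-0.5, -0.6, -0.7]
grip_width: 0.0006
grip_force: 0.0
```

Request:
carry_out:
  motion: "0.001 -0.003 -0.03 0 0 0 255;0 0 -0.035 0 0 0 255;0 0 -0.03 0 0 0 255;0 0 -0.01 0 0 0 255;0 0 0 0 0 0 255;0 0 0 0 0 0 255"

```text
time_s: 2.18
ee_pos: [0.553, 0.0807, 0.1015]
eef_rot: [-3.141, -0.001, -0.103]
force: [0.3, 0.1, 0.0]
grip_width: 0.0004
grip_force: 0.0
```

Run:
```python
from h import *
c=snap('side','side1'); cv2.imwrite('pics/s1.png',cv2.resize(c['pixels'][170:310,230:410,::-1],None,fx=4,fy=4,interpolation=cv2.INTER_CUBIC))
```

```text
(no output)
```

View pics/s1.png

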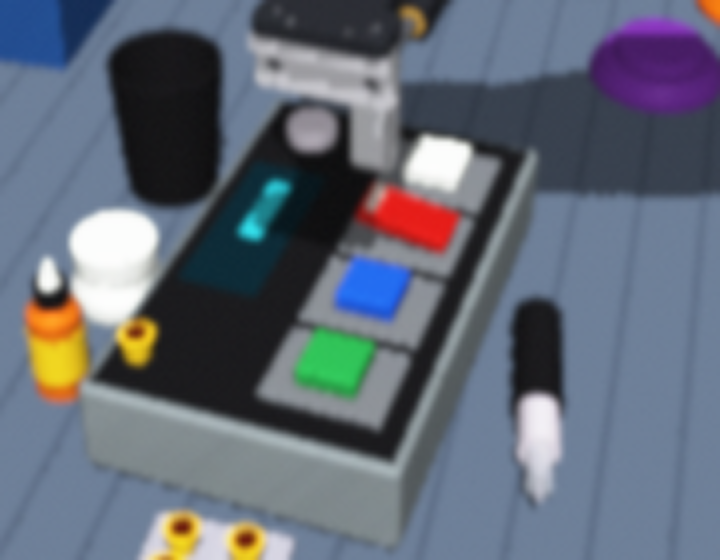

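The picture shows the fingertip, crop pixel (373,165), just above the striped end at (375,200). I add a 4 mm shift in y and press gently.

Request:
carry_out:
  motion: "0 0.004 -0.008 0 0 0 255;0 0 -0.004 0 0 0 255;0 0 -0.003 0 0 0 255;0 0 -0.003 0 0 0 255;0 0 -0.003 0 0 0 255;0 0 -0.002 0 0 0 255;0 0 -0.002 0 0 0 255;0 0 0 0 0 0 255;0 0 0 0 0 0 255"

```text
time_s: 2.98
ee_pos: [0.5542, 0.0848, 0.0771]
eef_rot: [-3.141, -0.004, -0.103]
force: [3.5, -0.7, 11.7]
grip_width: 0.0006
grip_force: 6.2
```

Request:
carry_out:
  motion: "0 0 -0.001 0 0 0 255;0 0 -0.001 0 0 0 255;0 0 0 0 0 0 255;0 0 0 0 0 0 255"

```text
time_s: 3.32
ee_pos: [0.5544, 0.0848, 0.0766]
eef_rot: [-3.141, -0.005, -0.103]
force: [-2.7, -1.7, 26.8]
grip_width: 0.0004
grip_force: 13.4
```

The contact is stiff, so the rocker is at its stop. I lift and move above the blue key.

Request:
carry_out:
  motion: "0 0 0.01 0 0 0 255;0 0 0.03 0 0 0 255;0 0 0.02 0 0 0 255;-0.005 0.02 0 0 0 0 255;-0.005 0.02 0 0 0 0 255;-0.005 0.02 0 0 0 0 255;0 0 0 0 0 0 255;0 0 -0.02 0 0 0 255;0 0 -0.013 0 0 0 255;0 0 0 0 0 0 255;0 0 0 0 0 0 255"

```text
time_s: 4.23
ee_pos: [0.5373, 0.1444, 0.1002]
eef_rot: [3.141, 0.001, -0.103]
force: [0.5, 0.2, 0.2]
grip_width: 0.0008
grip_force: 0.0
```

Run:
```python
from h import *
c=snap('side','side2'); cv2.imwrite('pics/s2.png',cv2.resize(c['pixels'][170:310,230:410,::-1],None,fx=4,fy=4,interpolation=cv2.INTER_CUBIC))
```

```text
(no output)
```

View pics/s2.png

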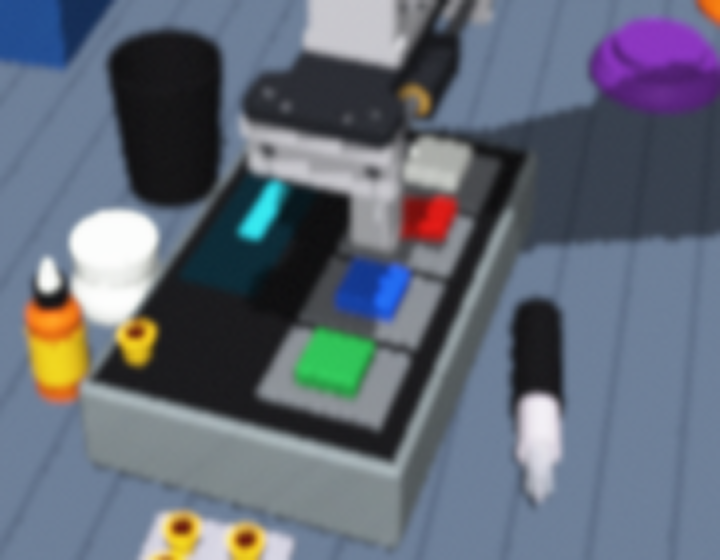

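The rocker's near end, crop pixel (440,205), is now raised, so it is over. The fingertip, pixel (375,245), is above the blue key at (372,288). I press it.

Request:
carry_out:
  motion: "0.001 0 -0.015 0 0 0 255;0 0 -0.005 0 0 0 255;0 0 -0.003 0 0 0 255;0 0 -0.002 0 0 0 255;0 0 -0.002 0 0 0 255;0 0 -0.002 0 0 0 255;0 0 -0.001 0 0 0 255;0 0 0 0 0 0 255;0 0 0 0 0 0 255"

```text
time_s: 5.03
ee_pos: [0.5387, 0.1449, 0.0705]
eef_rot: [-3.141, -0.0, -0.103]
force: [-0.2, 0.2, 1.1]
grip_width: 0.0006
grip_force: 0.3
```

Request:
carry_out:
  motion: "0 0 -0.001 0 0 0 255;0 0 -0.001 0 0 0 255;0 0 -0.001 0 0 0 255;0 0 0 0 0 0 255;0 0 0 0 0 0 255"

```text
time_s: 5.45
ee_pos: [0.5389, 0.145, 0.0697]
eef_rot: [-3.141, -0.001, -0.103]
force: [-10.9, -3.1, 25.9]
grip_width: 0.0009
grip_force: 12.7
```

It bottomed out, with 26 N at z 0.0697. I lift and travel towards the start pad.

Request:
carry_out:
  motion: "0 0 0.01 0 0 0 255;0 0 0.03 0 0 0 255;0 0 0.035 0 0 0 255;0 0 0.035 0 0 0 255;-0.004 -0.035 0 0 0 0 255;-0.004 -0.035 0 0 0 0 255;-0.004 -0.035 0 0 0 0 255;-0.004 -0.035 0 0 0 0 255;-0.004 -0.035 0 0 0 0 255;-0.004 -0.035 0 0 0 0 255;-0.004 -0.035 0 0 0 0 255;-0.004 -0.035 0 0 0 0 255;-0.004 -0.035 0 0 0 0 255;-0.004 -0.035 0 0 0 0 255;-0.004 -0.035 0 0 0 0 255;-0.004 -0.035 0 0 0 0 255;-0.004 -0.035 0 0 0 0 255;-0.004 -0.035 0 0 0 0 255;0 0 0 0 0 0 255"

```text
time_s: 7.03
ee_pos: [0.4812, -0.35, 0.177]
eef_rot: [3.141, 0.0, -0.107]
force: [-1.2, 0.7, -0.5]
grip_width: 0.0003
grip_force: 0.0
```

Run:
```python
from h import *
print(ctrl.get_obs()['ee_pos'])
c=snap('side','side3'); cv2.imwrite('pics/s3.png',cv2.resize(c['pixels'][110:310,230:460,::-1],None,fx=3,fy=3,interpolation=cv2.INTER_CUBIC))
c0=dict(np.load('side0.npz'))
for d,n in((c0,'before'),(c,'now')):
    P=cloud(d); h=cv2.cvtColor(d['pixels'],cv2.COLOR_RGB2HSV).astype(int); X=P[...,0];Y=P[...,1];Z=P[...,2]
    for k,x,y in(('green',.5456,.2024),('blue',.539,.1448),('on-end',.553,.085),('off-end',.513,.089),('white',.527,.029)):
        m=(abs(X-x)<.008)&(abs(Y-y)<.008)&(Z>.05)&(Z<.1); print(n,k,m.sum(),np.median(Z[m]).round(4))
```

```text
[ 0.48122683 -0.34996662  0.17702798]
before green 45 0.0773
before blue 39 0.0777
before on-end 43 0.0839
before off-end 42 0.0761
before white 29 0.0781
now green 46 0.0778
now blue 39 0.0708
now on-end 27 0.0774
now off-end 53 0.0787
now white 28 0.078
```

View pics/s3.png

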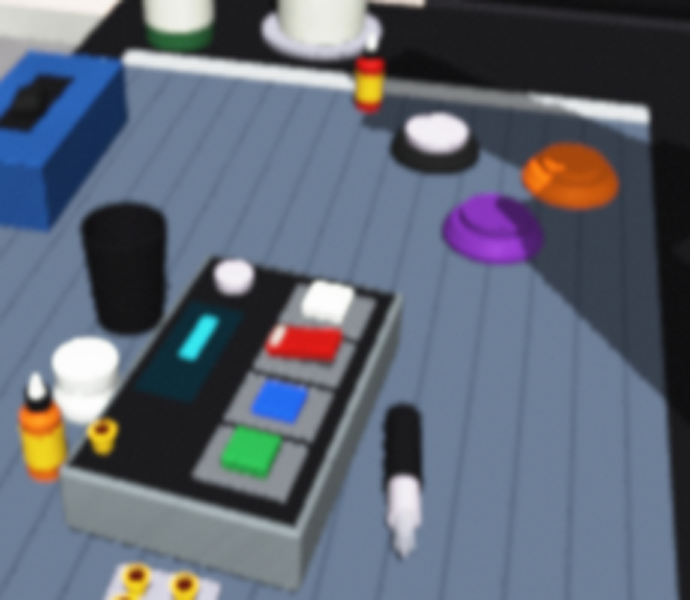

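The blue key is down 7 mm and white and green are unmoved. The rocker slope is ambiguous from these medians, so I fit it properly from the image just taken.

Run:
```python
from h import *
ax=np.array([.9945,-.105,0]); ay=np.array([.105,.9945,0]); o=np.array([.533,.087,0])
for f in('side0','side3'):
    d=dict(np.load(f+'.npz')); P=cloud(d)-o; s=P@ax; t=P@ay; Z=P[...,2]
    m=(abs(s)<.03)&(abs(t)<.008)&(Z>.066)&(Z<.1)
    for a in np.arange(-.03,.03,.006):
        k=m&(s>=a)&(s<a+.006); print(f,round(a+.003,3),k.sum(),np.median(Z[k]).round(4),np.percentile(Z[k],90).round(4))
```

```text
side0 -0.027 8 0.0728 0.0767
side0 -0.021 13 0.0764 0.0769
side0 -0.015 13 0.0773 0.0792
side0 -0.009 14 0.0781 0.0796
side0 -0.003 12 0.0799 0.0811
side0 0.003 13 0.0811 0.0823
side0 0.009 13 0.0827 0.0837
side0 0.015 14 0.0837 0.0845
side0 0.021 13 0.0857 0.0865
side0 0.027 4 0.0753 0.0848
side3 -0.027 2 0.0725 0.0775
side3 -0.021 19 0.0836 0.0855
side3 -0.015 11 0.0842 0.0852
side3 -0.009 12 0.083 0.084
side3 -0.003 10 0.0818 0.0827
side3 0.003 11 0.0802 0.0825
side3 0.009 14 0.0796 0.0804
side3 0.015 10 0.0782 0.0795
side3 0.021 10 0.0776 0.0789
side3 0.027 6 0.0758 0.0768
```

The slope is now about +0.19 rad, so the rocker is fully on. I centre over the pad and press its top.

Request:
carry_out:
  motion: "0.001 0.003 0 0 0 0 255;0 0 -0.04 0 0 0 255;0 0 -0.04 0 0 0 255;0 0 -0.035 0 0 0 255;0 0 -0.02 0 0 0 255;0 0 0 0 0 0 255;0 0 -0.008 0 0 0 255;0 0 -0.003 0 0 0 255;0 0 -0.003 0 0 0 255;0 0 -0.002 0 0 0 255;0 0 0 0 0 0 255;0 0 0 0 0 0 255"

```text
time_s: 8.08
ee_pos: [0.4841, -0.3423, 0.0273]
eef_rot: [3.141, -0.002, -0.103]
force: [1.8, 1.4, 2.2]
grip_width: 0.0005
grip_force: 1.3
```

Request:
carry_out:
  motion: "0 0 -0.002 0 0 0 255;0 0 -0.002 0 0 0 255;0 0 -0.001 0 0 0 255;0 0 0 0 0 0 255;0 0 0 0 0 0 255"

```text
time_s: 8.5
ee_pos: [0.4842, -0.3425, 0.0239]
eef_rot: [3.141, -0.002, -0.103]
force: [-5.2, 8.2, 26.3]
grip_width: 0.0006
grip_force: 13.1
```

It bottomed out. I lift off vertically and let the top come up.

Request:
carry_out:
  motion: "0 0 0.004 0 0 0 255;0 0 0.01 0 0 0 255;0 0 0.03 0 0 0 255;0 0 0.035 0 0 0 255;0 0 0.04 0 0 0 255;0 0 0 0 0 0 255;0 0 0 0 0 0 255;0 0 0 0 0 0 255;0 0 0 0 0 0 255"

```text
time_s: 9.25
ee_pos: [0.4829, -0.3418, 0.139]
eef_rot: [-3.14, 0.002, -0.103]
force: [0.0, -0.3, 0.8]
grip_width: 0.0007
grip_force: 0.0
```

Run:
```python
from h import *
c=snap('side','side4'); c0=dict(np.load('side0.npz'))
for d in(c0,c):
    P=cloud(d);X,Y,Z=P[...,0],P[...,1],P[...,2]
    m=(np.hypot(X-.4825,Y+.3467)<.07)&(Z>.012)&(Z<.05); q=P[m]
    print('pad',m.sum(),q.mean(0).round(4)); m=np.hypot(X-.4825,Y+.3467)<.025; m&=(Z>.015)&(Z<.05); print('top z',np.median(Z[m]).round(4))
    for k,x,y in(('blue',.539,.1448),('on-end',.553,.085),('white',.527,.029),('green',.5456,.2024)):
        m=(abs(X-x)<.008)&(abs(Y-y)<.008)&(Z>.05)&(Z<.1); print(k,np.median(Z[m]).round(4))
print(ctrl.get_obs()['ee_pos'])
```

```text
pad 387 [ 0.4836 -0.3329  0.0241]
top z 0.0312
blue 0.0777
on-end 0.0839
white 0.0781
green 0.0773
pad 380 [ 0.4834 -0.3331  0.0245]
top z 0.0312
blue 0.0707
on-end 0.0774
white 0.0777
green 0.0778
[ 0.48297752 -0.34179861  0.1390064 ]
```

Everything is as required, so I hand in.

```bash
python3 -c "
from station import ctrl; print(ctrl.hand_in())"
```

```text
the job is handed in; nothing more can be done
None
```

The job is handed in, though the hand-in returned no verdict: in order, the rocker went fully over, the blue key went down and stayed, and the start pad was pressed and came back up; the last image check showed the pad unmoved and the white and green keys still up.

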